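# Rub down the sprung cover of a freshly cased-in book

### The arm

A 6-joint arm with a two-finger parallel gripper is mounted at the origin on the work surface. World frame = base frame: x ahead of the robot, y to its left, z up, the work surface at z = 0. Lengths are in m, angles in degrees, forces in N, time in s.
With the tool pointing down it reaches from about 0.4 to 0.825 m from the base axis. Payload 7 kg.
Tool frame: the origin (TCP) lies on the centre line of the jaws, within the pads' length; the fingertips stand 11 mm ahead of it and the grasp point (between the pads) lies 8 mm behind it; z points along the fingers, y is the direction in which the jaws open and shut (so a half turn about z gives the same grasp; the last joint's range is limited). The gripper opens to 88 mm and grips with 3 to 60 N. Pads are 19 mm wide; open, the fingers measure 130 mm over their backs; the gripper's body (78 mm by 193 mm) begins 47 mm behind the grasp point.
Start: joints at [86.064, 20.546, 0.682, 0, -70.136, -16.507], TCP at [0.236, 0.632, 0.238] pointing down, gripper open.
Joint ranges: [-176.03, 176.03], [-82.01, 121.73], [-58.28, 71.71], [-173.87, 95.51], [-174.79, -0.11], [-173.66, 173.66]. Speed limits (degrees/s): [136.94, 136.94, 172.46, 180, 180, 180].

### API

Orientations are given as [roll, pitch, yaw] about the fixed x, y, z axes, in that order (R = Rz(yaw) Ry(pitch) Rx(roll)).
In Python, from plant import ctrl, cams, order gives the robot as it stands.
- The arm moves only by the tool jog_arm, never from a script. Its argument "motion" is a list of rows, each an object with "offset": the shift along the tool's x, y, z in mm, a list of three; "roll": the turn about the tool's z in rad; "hand": the finger opening in mm, from 0 to 87.6. A call has 1 to 20 rows; each row is the pose to reach, as a shift and turn from the pose commanded when the call began, along the tool's axes at that moment; what a row does not reach only later rows make up. A row lasts 1/12 s, in which the tool goes at most 41.7 mm and 7.16 degrees, less where a joint would pass 70% of its speed; a pose out of reach is approached as far as the arm can. A call with a gripper value outside its range is refused whole. The fingers move at their own pace and stop on an object; the grip force is fixed at half the most. Time passes only in rows, so rows that repeat a pose let the fingers close. It gives the time, the measured TCP pose, the force and the opening at its end, in the units of the state.
- ctrl.get_obs(): the state, without advancing time (a new reading comes with each control period).
- cams.snapshot(name): name is "scene" or "top" or "wrist"; returns a dict with "img" (420x560x3 uint8, red, green, blue), "K" (3x3 intrinsics, pixels), "cam_to_world" (4x4, takes a point from camera to world coordinates); the wrist camera has in their place "T_tool_cam" (4x4, takes a point from camera to tool coordinates, whose origin is the TCP and whose axes are the flange's). Camera axes: x right, y down, z forward; pixel columns grow to the right and rows downward; lengths in m; the calibration is good to about 2 mm. The wrist camera is an equidistant fisheye: a pixel r from the principal point sees the ray r / f radians off the axis. A picture is of the moment at which its call begins: read the wrist's pose just before it. There is no depth.
- order.close_job(): hands the job in, once; it reports no verdict.
The state is a dict: "clock": time; "joint_pos": joint angles; "qvel": joint speeds; "tau": joint torques, N m; "tool_pos": TCP position; "orientation": TCP orientation; "force": force on the tool from outside, world axes, zero at the start; "moment": the same for the moment, N m; "opening": finger opening in m.
Only numpy, scipy, OpenCV 4.12 (cv2) and the standard library are available. Lean on these libraries where they do the work, as an engineer would, in place of code of your own. Each camera call takes 0.05 s, during which the arm holds its last target. There are 200 camera calls.

### The job

The big orange book lying flat with a blank label on its cover has just been pasted into its case, and its top cover is springing a little open at the fore-edge (the long free edge, opposite the spine). With your fingertips, gently press the cover shut at the head end of the fore-edge (the end with the label) and, keeping it shut, run the fingertips along the fore-edge to the tail end. Finish there, still lightly holding the cover shut with the fingertips: do not grip or lift the cover or the book, do not shove the book about, and leave the other things on the bench alone.

Things in the scene. Friction and masses are not known exactly. Their poses are not given: they have to be found in the camera images.
- book: Orange cloth hardback lying flat and loose, front cover up: 1.4 kg, 250 mm head to tail, 187 mm wide, 44 mm thick with the cover shut. Origin on the bench at the middle of its underside; z up; y from head (y = -125 mm, the end with the blank paper label) to tail (+125 mm); x from the fore-edge (x = -90 mm, the side towards the robot) to the spine (+95 mm).
- cover (a joint): Top cover's angle, rad: 0 shut, grows as the fore-edge rises. Stiff board 168 x 250 x 3 mm, hinged at the spine along y (x = +78, z = 41 mm in the book's frame). It stands at 0.14 to 0.18 and springs back when let go. Near the fore-edge 1 N starts it, 4 to 5 N shuts it; loose leaves then give 4 mm more (to -0.025) at about 5 N; below that it is solid. Shut means below 0.025 (4 mm at the edge).
- edge_head (a point): Point on the cover's top face where the stroke begins: 15 mm in from the fore-edge and 20 mm in from the head end. It moves with the cover; with the cover shut it is at x = -75, y = -105, z = 44 mm in the book's frame. Axes as the book's, turned with the cover.
- edge_mid (a point): Point on the cover's top face 15 mm in from the fore-edge, half way between head and tail (x = -75, y = 0, z = 44 mm in the book's frame with the cover shut). Axes as the book's, turned with the cover.
- edge_tail (a point): Point on the cover's top face where the stroke ends: 15 mm in from the fore-edge and 20 mm in from the tail end (x = -75, y = +105, z = 44 mm in the book's frame with the cover shut). Axes as the book's, turned with the cover.
- paste_jar: Bystander: glass jar of paste with a white lid, 68 mm across, 80 mm tall, standing 55 to 90 mm off the book's head end. Origin at the middle of its underside, z up.
- paste_brush: Bystander: paste brush 200 mm long, lying behind the spine. Origin underneath it, x along the brush.
- bone_folder: Bystander: flat bone folder 153 mm long, 24 mm wide, 5 mm thick, lying on the bench about 40 mm in front of the fore-edge. Origin on its underside, x along it.
- brass_weight: Bystander: turned brass weight, 46 mm across, 58 mm tall, with a small knob, standing 50 to 75 mm off the book's tail end. Origin at the middle of its underside, z up.
- thread_spool: Bystander: spool of linen thread, 42 mm across, 60 mm tall, standing off the tail end near the spine. Origin at the middle of its underside, z up.
- small_box: Bystander: closed orange box 150 x 110 x 50 mm, to the robot's left. Origin at the middle of its underside.
- steel_rule: Bystander: steel rule 300 x 30 x 2 mm lying to the robot's right. Origin at the middle of its underside, x along it.

How it is judged (in metres and radians):
On the way, in this order (a step that is already met when the one before it is completed fails the run):
1. the fingertips press the cover shut at the head end of the fore-edge (contact force between the fingers and book above 0.8 N and value of joint cover below 0.025 rad and x of the grasp point in the frame of edge_mid between -0.027 and 0.033 m and y of the grasp point in the frame of edge_mid between -0.135 and -0.08 m), for 0.2 s.
2. the fingertips, on the fore-edge with the cover shut, pass the quarter nearer the head (contact force between the fingers and book above 0.8 N and value of joint cover below 0.025 rad and x of the grasp point in the frame of edge_mid between -0.027 and 0.033 m and y of the grasp point in the frame of edge_mid between -0.068 and -0.038 m), for 0.05 s.
3. they pass the middle of the fore-edge with the cover shut (contact force between the fingers and book above 0.8 N and value of joint cover below 0.025 rad and x of the grasp point in the frame of edge_mid between -0.027 and 0.033 m and y of the grasp point in the frame of edge_mid between -0.015 and 0.015 m), for 0.05 s.
4. they pass the quarter nearer the tail with the cover shut (contact force between the fingers and book above 0.8 N and value of joint cover below 0.025 rad and x of the grasp point in the frame of edge_mid between -0.027 and 0.033 m and y of the grasp point in the frame of edge_mid between 0.038 and 0.068 m), for 0.05 s.
5. they hold the cover shut at the tail end of the fore-edge (contact force between the fingers and book above 0.8 N and value of joint cover below 0.025 rad and x of the grasp point in the frame of edge_mid between -0.027 and 0.033 m and y of the grasp point in the frame of edge_mid between 0.08 and 0.135 m), for 0.2 s.
At the end, for the whole second after the job is handed in: Fingertips within about 40 mm of the fore-edge in the last 45 mm before the tail end, pressing with 0.8 to 25 N; the cover shut (below 0.025 rad, 4 mm at the edge); the book flat, at rest and within 20 mm of where it lay; every other thing upright and within 30 mm of where it was (all of step 5 and contact force between the fingers and book below 25 N and linear speed of book below 0.02 m/s and distance of book from where it was at the start of the episode below 0.02 m and angle between book's own z axis and vertical below 0.05 rad and distance of each of paste_jar, paste_brush, bone_folder, brass_weight, thread_spool, small_box, steel_rule from where it was at the start of the episode below 0.03 m and angle between each of paste_jar, brass_weight, thread_spool's own z axis and vertical below 0.2 rad); the arm keeps its last pose, push and grip.
It fails at once if the book or its cover is pressed harder than 25 N (contact force between any of the fingers, the arm and book above 25 N).
It fails at once if the cover is lifted open beyond 0.3 rad (value of joint cover above 0.3 rad).
It fails at once if the stroke is broken: the cover is touched between the head and tail ends while it stands open again (over 0.06 rad, 10 mm at the edge) (contact force between the fingers and book above 0.8 N and value of joint cover above 0.06 rad and y of the grasp point in the frame of edge_mid between -0.07 and 0.07 m).
It fails at once if the book is lifted, tipped or shoved (10 mm, 0.1 rad, 20 mm) (height (world z) of book above 0.01 m or angle between book's own z axis and vertical above 0.1 rad or distance of book from where it was at the start of the episode above 0.02 m).
It fails at once if another thing on the bench is moved more than 30 mm, lifted or knocked over (distance of any of paste_jar, paste_brush, bone_folder, brass_weight, thread_spool, small_box, steel_rule from where it was at the start of the episode above 0.03 m or height (world z) of any of paste_jar, paste_brush, bone_folder, brass_weight, thread_spool, small_box, steel_rule above 0.015 m or angle between any of paste_jar, brass_weight, thread_spool's own z axis and vertical above 0.35 rad).
It also fails if it takes over 45 s, if anything falls off the work surface, if the arm or the gripper's body presses on something with over 40 N, if the wrist force passes 120 N, or if a joint passes its speed limit or range.

## Working session

There is one attempt and no reset: what is moved stays moved. The work goes in short steps, Python scripts to look and compute and a tool call to move; the robot and the scene stay as the last step left them, time stands still between calls to the robot, and variables do not carry over. Pictures are saved under pics/ and viewed, about 8 in all and at most 12, crops included, and the job is handed in when it is done.

Besides the shell and the picture viewer there is one more tool, called after "Emit:" by a JSON object that holds its "method" and its "body", one argument or row to a line. jog_arm: Moves the arm, as the interface text tells. Its arguments: {"type":"object","properties":{"motion":{"type":"array"}},"required":["motion"]}

```bash
mkdir -p pics; python3 - <<'E'
from plant import ctrl,cams
import cv2,numpy as np
o=ctrl.get_obs();print({k:np.round(v,3).tolist() for k,v in o.items()})
a=[]
for n in("scene","top"):
    s=cams.snapshot(n);np.savez(n+".npz",**s);print(n,s["K"].tolist(),np.round(s["cam_to_world"],3).tolist())
    cv2.imwrite(f"pics/{n}.png",s["img"][:,:,::-1])
E
```

```text
{'clock': 0.0, 'joint_pos': [86.063, 20.591, 0.633, -0.017, -70.135, -16.506], 'qvel': [0.072, -0.072, -0.004, -0.14, 0.021, -0.021], 'tau': [0.0, -58.271, 29.305, 6.998, 0.007, -0.0], 'tool_pos': [0.236, 0.632, 0.237], 'orientation': [179.906, -0.011, -20.449], 'force': [0.439, 0.149, -0.828], 'moment': [0.055, -0.019, 0.034], 'opening': 0.087}
scene [[401.0362711355548, 0.0, 273.6539186274791], [0.0, 401.0362711355548, 217.47029964248907], [0.0, 0.0, 1.0]] [[-0.88, 0.288, -0.378, 1.103], [0.474, 0.507, -0.719, 0.934], [-0.015, -0.812, -0.583, 0.806], [0.0, 0.0, 0.0, 1.0]]
top [[402.5322509104374, 0.0, 276.33515708322324], [0.0, 402.5322509104374, 206.37266650530083], [0.0, 0.0, 1.0]] [[-0.009, -0.994, 0.106, 0.483], [-1.0, 0.01, 0.01, 0.004], [-0.011, -0.106, -0.994, 1.328], [0.0, 0.0, 0.0, 1.0]]
```

View pics/top.png

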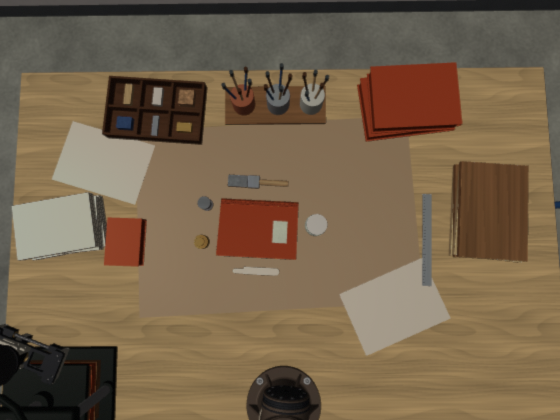

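View pics/scene.png

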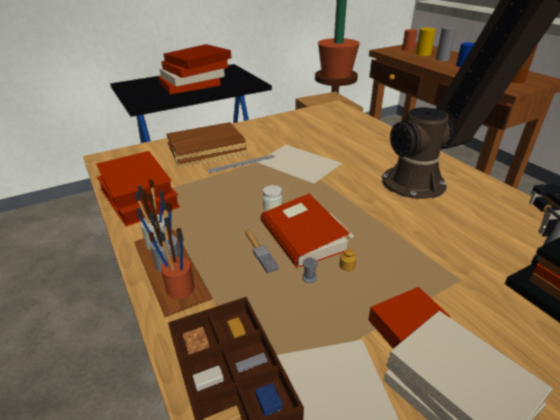

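The top view shows the book at about (217–299, 199–259), with the label and jar (316,225) at its right, which is the head end and world −y. The bone folder (256,271) is in front of the fore-edge. The brass weight (202,241) and spool (205,203) are off the tail end. The scene view agrees.

```bash
cat > h.py <<'E'
import numpy as np
def ray(s,u,v,z):
    T=s["cam_to_world"];d=T[:3,:3]@np.linalg.inv(s["K"])@[u,v,1];o=T[:3,3]
    return o+d*(z-o[2])/d[2]
E
python3 - <<'E'
import cv2,numpy as np
from h import ray
s=np.load("top.npz");hsv=cv2.cvtColor(s["img"],cv2.COLOR_RGB2HSV)
m=cv2.inRange(hsv,(0,150,60),(12,255,255));m[:,:210]=0;m[:,310:]=0;m[:190]=0;m[270:]=0
c=max(cv2.findContours(m,0,2)[0],key=cv2.contourArea)
q=cv2.approxPolyDP(cv2.convexHull(c),6,True)[:,0];print(q,cv2.minAreaRect(c))
q=sorted(q.tolist(),key=lambda p:p[1])
for p in q: 
    z=.044 if p[1]<230 else .068
    print(p,ray(s,*p,z).round(4))
for n,p,z in(("jar",(316,225),.08),("weight",(202,241),.058),("spool",(205,203),.06),("folderL",(233,270),.005),("folderR",(279,272),.005),("labelc",(280,232),.058)):print(n,ray(s,*p,z).round(3))
E
```

```text
[[221 199]
 [296 202]
 [295 258]
 [216 254]] ((257.0828552246094, 228.42539978027344), (79.78430938720703, 57.18400955200195), 3.012787342071533)
[221, 199] [0.6449 0.1945 0.044 ]
[296, 202] [ 0.6329 -0.0467  0.044 ]
[216, 254] [0.4695 0.2055 0.068 ]
[295, 258] [ 0.4551 -0.0402  0.068 ]
jar [ 0.556 -0.106  0.08 ]
weight [0.51  0.252 0.058]
spool [0.631 0.243 0.06 ]
folderL [0.417 0.16  0.005]
folderR [0.409 0.01  0.005]
labelc [0.537 0.006 0.058]
```

Emit:
{"method": "jog_arm", "body": {
  "motion": [
    {"offset": [5, 5, 0], "roll": 0, "hand": 0},
    {"offset": [14, 16, 0], "roll": 0, "hand": 0},
    {"offset": [32, 37, 0], "roll": 0, "hand": 0},
    {"offset": [54, 64, 0], "roll": -0.02, "hand": 0},
    {"offset": [81, 95, 0], "roll": -0.05, "hand": 0},
    {"offset": [106, 125, 0], "roll": -0.08, "hand": 0},
    {"offset": [131, 155, 0], "roll": -0.1, "hand": 0},
    {"offset": [156, 184, 0], "roll": -0.13, "hand": 0},
    {"offset": [181, 214, 0], "roll": -0.15, "hand": 0},
    {"offset": [206, 243, 0], "roll": -0.18, "hand": 0},
    {"offset": [231, 273, 0], "roll": -0.2, "hand": 0},
    {"offset": [257, 303, 0], "roll": -0.22, "hand": 0},
    {"offset": [282, 333, 0], "roll": -0.24, "hand": 0},
    {"offset": [307, 362, 0], "roll": -0.26, "hand": 0},
    {"offset": [332, 392, 0], "roll": -0.28, "hand": 0},
    {"offset": [357, 421, 0], "roll": -0.3, "hand": 0},
    {"offset": [382, 451, 0], "roll": -0.3, "hand": 0},
    {"offset": [410, 483, 0], "roll": -0.3, "hand": 0},
    {"offset": [435, 513, 0], "roll": -0.3, "hand": 0},
    {"offset": [450, 531, 0], "roll": -0.3, "hand": 0}
  ]
}}

```text
clock: 1.77
tool_pos: [0.4719, -0.0256, 0.2375]
orientation: [180.0, 0.0, -3.3]
force: [0.8, 0.8, -0.3]
opening: 0.0001
```

```bash
python3 - <<'E'
from plant import ctrl,cams
import cv2,numpy as np
o=ctrl.get_obs();s=cams.snapshot("wrist")
np.savez("w.npz",pos=o["tool_pos"],rpy=o["orientation"],**s)
print(s["K"].tolist(),s["T_tool_cam"].round(3).tolist(),o["force"],o["tool_pos"])
cv2.imwrite("pics/w1.png",s["img"][:,:,::-1])
E
```

```text
[[325.19226210127806, 0.0, 280.5875985753879], [0.0, 325.19226210127806, 212.341347967323], [0.0, 0.0, 1.0]] [[0.0, -0.953, -0.303, 0.082], [1.0, 0.0, 0.0, 0.001], [-0.0, -0.303, 0.953, -0.148], [0.0, 0.0, 0.0, 1.0]] [ 0.79016788  0.84070062 -0.3275476 ] [ 0.47194065 -0.02563814  0.23751508]
```

View pics/w1.png

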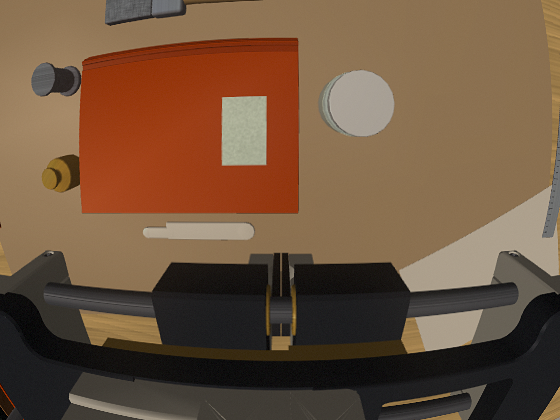

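The wrist view shows the fore-edge from (81,213) at the tail to (298,213) at the head. The closed fingers are below it at about (282,270), and the jar (360,103) and folder (200,231) are clear.

```bash
python3 - <<'E'
import numpy as np
from scipy.spatial.transform import Rotation as R
s=np.load("w.npz");K=s["K"];T=s["T_tool_cam"];W=R.from_euler("xyz",s["rpy"],degrees=True).as_matrix()
def ray(u,v,z):
    a,b=(u-K[0,2])/K[0,0],(v-K[1,2])/K[1,1];r=np.hypot(a,b)
    d=W@T[:3,:3]@np.array([a/r*np.sin(r),b/r*np.sin(r),np.cos(r)]);o=s["pos"]+W@T[:3,3]
    return (o+d*(z-o[2])/d[2]).round(4)
h,t=ray(298,213,.068),ray(81,213,.068);print(h,t,np.linalg.norm(h-t),"spine",ray(298,50,.044))
print("folder",ray(255,232,.005),ray(143,232,.005),"jar",ray(361,103,.08))
d=(t-h)/np.linalg.norm(t-h);n=np.array([d[1],-d[0],0])
for y in(.02,.125,.23):print((h+d*y+n*.013).round(4))
E
```

```text
[ 0.4509 -0.0429  0.068 ] [0.4654 0.2094 0.068 ] 0.2527163231767984 spine [ 0.6186 -0.0526  0.044 ]
folder [0.4086 0.0096 0.005 ] [0.4157 0.1611 0.005 ] jar [ 0.5598 -0.1071  0.08  ]
[ 0.465  -0.0237  0.068 ]
[0.4711 0.0811 0.068 ]
[0.4771 0.186  0.068 ]
```

Emit:
{"method": "jog_arm", "body": {
  "motion": [
    {"offset": [-1, 0, 10], "roll": 0, "hand": 0},
    {"offset": [-2, 0, 30], "roll": 0, "hand": 0},
    {"offset": [-3, 0, 55], "roll": 0, "hand": 0},
    {"offset": [-4, 0, 80], "roll": 0, "hand": 0},
    {"offset": [-4, 0, 105], "roll": 0, "hand": 0},
    {"offset": [-4, 0, 125], "roll": 0, "hand": 0},
    {"offset": [-4, 0, 138], "roll": 0, "hand": 0},
    {"offset": [-4, 0, 145], "roll": 0, "hand": 0},
    {"offset": [-4, 0, 150], "roll": 0, "hand": 0},
    {"offset": [-4, 0, 153], "roll": 0, "hand": 0},
    {"offset": [-4, 0, 156], "roll": 0, "hand": 0},
    {"offset": [-4, 0, 159], "roll": 0, "hand": 0},
    {"offset": [-4, 0, 162], "roll": 0, "hand": 0},
    {"offset": [-4, 0, 165], "roll": 0, "hand": 0},
    {"offset": [-4, 0, 168], "roll": 0, "hand": 0},
    {"offset": [-4, 0, 170], "roll": 0, "hand": 0},
    {"offset": [-4, 0, 172], "roll": 0, "hand": 0},
    {"offset": [-4, 0, 174], "roll": 0, "hand": 0},
    {"offset": [-4, 0, 176], "roll": 0, "hand": 0},
    {"offset": [-4, 0, 176], "roll": 0, "hand": 0}
  ]
}}

```text
clock: 3.48
tool_pos: [0.4678, -0.0221, 0.0612]
orientation: [180.0, 0.0, -3.3]
force: [-1.5, -0.0, 2.8]
opening: 0.0003
```

Emit:
{"method": "jog_arm", "body": {
  "motion": [
    {"offset": [0, 0, 1], "roll": 0, "hand": 0},
    {"offset": [0, 0, 2], "roll": 0, "hand": 0},
    {"offset": [0, 0, 3], "roll": 0, "hand": 0},
    {"offset": [0, 0, 4], "roll": 0, "hand": 0},
    {"offset": [0, 0, 5], "roll": 0, "hand": 0},
    {"offset": [0, 0, 6], "roll": 0, "hand": 0},
    {"offset": [0, 0, 7], "roll": 0, "hand": 0},
    {"offset": [0, 0, 7], "roll": 0, "hand": 0},
    {"offset": [0, 0, 7], "roll": 0, "hand": 0},
    {"offset": [0, 0, 7], "roll": 0, "hand": 0}
  ]
}}

```text
clock: 4.32
tool_pos: [0.468, -0.0221, 0.0546]
orientation: [180.0, -0.0, -3.3]
force: [-3.2, -1.2, 4.9]
opening: 0.0009
```

```bash
python3 - <<'E'
from plant import ctrl,cams
import cv2,numpy as np
a=cams.snapshot("scene")["img"][160:300,220:400,::-1];b=cams.snapshot("wrist")["img"][:300,:400,::-1]
cv2.imwrite("pics/p2.png",np.hstack([cv2.resize(a,(386,300),interpolation=2),b]))
print(ctrl.get_obs()["force"])
E
```

```text
[-2.75166593 -1.38182205  4.6609762 ]
```

View pics/p2.png

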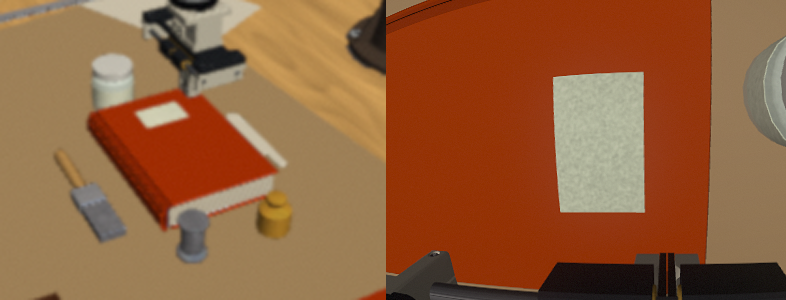

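The cover looks shut under the fingertips, with about 5 N of force and the tip at z = 43.6 mm. The head corner is at the right place in the wrist view. Next is the first half of the stroke.

Emit:
{"method": "jog_arm", "body": {
  "motion": [
    {"offset": [0, -1, 0], "roll": 0, "hand": 0},
    {"offset": [0, -3, 0], "roll": 0, "hand": 0},
    {"offset": [0, -7, 0], "roll": 0, "hand": 0},
    {"offset": [0, -12, 0], "roll": 0, "hand": 0},
    {"offset": [0, -18, 0], "roll": 0, "hand": 0},
    {"offset": [0, -24, 0], "roll": 0, "hand": 0},
    {"offset": [0, -30, 0], "roll": 0, "hand": 0},
    {"offset": [0, -36, 0], "roll": 0, "hand": 0},
    {"offset": [0, -42, 0], "roll": 0, "hand": 0},
    {"offset": [0, -48, 0], "roll": 0, "hand": 0},
    {"offset": [0, -54, 0], "roll": 0, "hand": 0},
    {"offset": [0, -60, 0], "roll": 0, "hand": 0},
    {"offset": [0, -66, 0], "roll": 0, "hand": 0},
    {"offset": [0, -72, 0], "roll": 0, "hand": 0},
    {"offset": [0, -78, 0], "roll": 0, "hand": 0},
    {"offset": [0, -84, 0], "roll": 0, "hand": 0},
    {"offset": [0, -90, 0], "roll": 0, "hand": 0},
    {"offset": [0, -96, 0], "roll": 0, "hand": 0},
    {"offset": [0, -101, 0], "roll": 0, "hand": 0},
    {"offset": [0, -104, 0], "roll": 0, "hand": 0}
  ]
}}

```text
clock: 6.08
tool_pos: [0.474, 0.0827, 0.0547]
orientation: [-180.0, -0.0, -3.2]
force: [-0.6, -2.8, 5.5]
opening: 0.0005
```

Emit:
{"method": "jog_arm", "body": {
  "motion": [
    {"offset": [0, -3, 0], "roll": 0, "hand": 0},
    {"offset": [0, -7, 0], "roll": 0, "hand": 0},
    {"offset": [0, -12, 0], "roll": 0, "hand": 0},
    {"offset": [0, -18, 0], "roll": 0, "hand": 0},
    {"offset": [0, -24, 0], "roll": 0, "hand": 0},
    {"offset": [0, -30, 0], "roll": 0, "hand": 0},
    {"offset": [0, -36, 0], "roll": 0, "hand": 0},
    {"offset": [0, -42, 0], "roll": 0, "hand": 0},
    {"offset": [0, -48, 0], "roll": 0, "hand": 0},
    {"offset": [0, -54, 0], "roll": 0, "hand": 0},
    {"offset": [0, -60, 0], "roll": 0, "hand": 0},
    {"offset": [0, -66, 0], "roll": 0, "hand": 0},
    {"offset": [0, -72, 0], "roll": 0, "hand": 0},
    {"offset": [0, -78, 0], "roll": 0, "hand": 0},
    {"offset": [0, -84, 0], "roll": 0, "hand": 0},
    {"offset": [0, -90, 0], "roll": 0, "hand": 0},
    {"offset": [0, -96, 0], "roll": 0, "hand": 0},
    {"offset": [0, -100, 0], "roll": 0, "hand": 0},
    {"offset": [0, -103, 0], "roll": 0, "hand": 0},
    {"offset": [0, -103, 0], "roll": 0, "hand": 0}
  ]
}}

```text
clock: 7.75
tool_pos: [0.4797, 0.1855, 0.0545]
orientation: [-180.0, -0.0, -3.2]
force: [-1.0, 0.8, 4.9]
opening: 0.0004
```

Emit:
{"method": "jog_arm", "body": {
  "motion": [
    {"offset": [0, 0, 0], "roll": 0, "hand": 0},
    {"offset": [0, 0, 0], "roll": 0, "hand": 0},
    {"offset": [0, 0, 0], "roll": 0, "hand": 0},
    {"offset": [0, 0, 0], "roll": 0, "hand": 0},
    {"offset": [0, 0, 0], "roll": 0, "hand": 0}
  ]
}}

```text
clock: 8.17
tool_pos: [0.48, 0.185, 0.0547]
orientation: [-180.0, -0.0, -3.3]
force: [-1.4, 2.2, 3.7]
opening: 0.0003
```

```bash
python3 - <<'E'
from plant import ctrl,cams
import cv2,numpy as np
a=cams.snapshot("scene")["img"][160:300,220:400,::-1];b=cams.snapshot("wrist")["img"][:300,:400,::-1]
cv2.imwrite("pics/p3.png",np.hstack([cv2.resize(a,(386,300),interpolation=2),b]))
t=cams.snapshot("top")["img"];cv2.imwrite("pics/top2.png",cv2.resize(t[170:290,170:350,::-1],(720,480)))
o=ctrl.get_obs();print(o["force"],o["tool_pos"])
E
```

```text
[-0.1465262   2.81254398  4.55582235] [0.48007497 0.18492435 0.05472371]
```

View pics/p3.png

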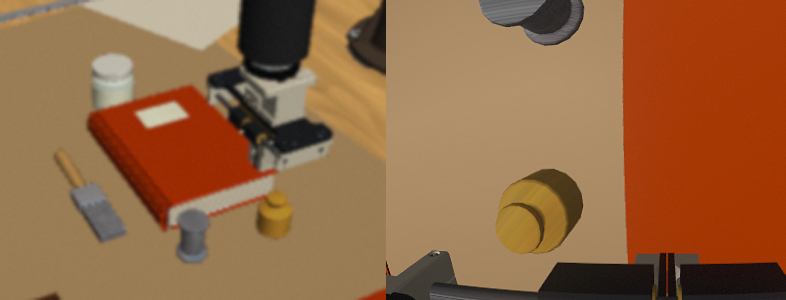

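View pics/top2.png

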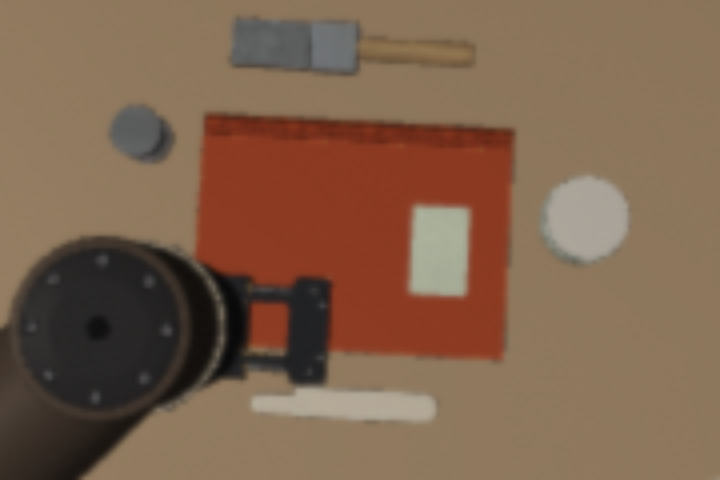

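The cover is shut at the tail end, with the tail edge at crop x ≈ 625 and the fingers at about 660. The book and the bystanders stand where they did. I'm handing in.

```bash
python3 -c "
from plant import order,ctrl
print(order.close_job());o=ctrl.get_obs();print(o['clock'],o['force'],o['tool_pos'])"
```

```text
the job is handed in; nothing more can be done
None
the job is handed in; nothing more can be done
```

I pressed the cover shut at the head end with closed fingertips, ran them about 207 mm along the fore-edge to the tail end, and handed the job in still holding it shut there. No verdict was reported.

- **Pressing force:** it read about 4–5.5 N down wherever I checked it along the stroke. The force reading drifts by roughly 1 N.
- **Cover:** the fingertips stayed at z of about 43.6 mm, the height of the shut cover. I took "shut" from that height and the pictures, since the cover angle can't be read directly.
- **Final position:** the fingertips ended at about (0.480, 0.185), roughly 20 mm from the tail end and 15 mm in from the fore-edge.
- **Book and other things:** in the last pictures the book, jar, brush, folder, weight and spool showed no visible shift. The small box and steel rule were outside those crops, but the tool's path stayed well clear of them.
- **Disagreement:** the top and wrist cameras differed by up to 4 mm on the fore-edge position, well within the allowed band. No check failed.

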